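# Ready the depot's dust extractor

## Robot

A 6-joint arm with a two-finger parallel gripper is mounted at the origin on the work surface. World frame = base frame: x ahead of the robot, y to its left, z up, the work surface at z = 0. Lengths are in m, angles in rad, forces in N, time in s.
With the tool pointing down it reaches from about 0.325 to 0.775 m from the base axis. Payload 5.5 kg.
Tool frame: the origin (TCP) lies on the centre line of the jaws, within the pads' length; the fingertips stand 14 mm ahead of it and the grasp point (between the pads) lies 5 mm behind it; z points along the fingers, y is the line along which they close (so a half turn about z gives the same grasp; the last joint's range is limited). The gripper opens to 85 mm and grips with 20 to 120 N. Pads are 22 mm wide; open, the fingers measure 114 mm over their backs; the gripper's body (76 mm by 85 mm) begins 54 mm behind the grasp point. The pads swing forward as they close: fully open they stand 13 mm farther back than shut.
Start: joints at [-1.403, 0.091, 1.231, -0, 1.82, -0.057], TCP at [0.134, -0.585, 0.245] pointing down, gripper open.
Joint ranges: [-2.87, 2.87], [-0.86, 2.18], [0.17, 2.46], [-1.51, 4.65], [0.06, 2.69], [-2.65, 2.65]. Speed limits (rad/s): [2.57, 2.57, 3.01, 3.14, 3.14, 3.14].

## Interface

Orientations are given as a unit quaternion [x, y, z, w].
In Python, from plant import r gives the robot as it stands. The module is installed in compiled form; this text tells all that it offers.
- The arm moves only by the shell command python3 -m creep 'ROWS' [OPENING] [FORCE]. ROWS is a JSON object of lists of equal length, an entry for each row: "translation": the shift along the world's x, y, z in mm, a list of three; "dr": the turn, a rotation vector about the world's x, y, z in rad, a list of three. In form: {"translation": [[x, y, z], ...], "dr": [[ax, ay, az], ...]}. A call has 1 to 20 rows; each row is the pose to reach, as a shift and turn from the pose commanded when the call began; what a row does not reach only later rows make up. A row lasts 1/8 s, in which the tool goes at most 62.5 mm and 10.7 degrees, less where a joint would pass 70% of its speed; a pose out of reach is approached as far as the arm can. A call with a gripper value outside its range is refused whole. OPENING is the opening, from -1 (shut) to 1 (fully open), set as the call begins (- or left out, the last holds). The fingers move at their own pace and stop on an object; FORCE is the grip in N (left out, the last holds). Time passes only in rows, so rows that repeat a pose let the fingers close. It gives the time, the measured TCP pose, the force, the opening and the grip force at its end, in the units of the state.
- r.sense(): the state, without advancing time (a new reading comes with each control period).
- r.read_camera(name): name is "scene" or "top" or "wrist"; returns a dict with "img" (480x640x3 uint8, blue, green, red), "z_map" (480x640 float32, m along the optical axis (not along the pixel's ray), 0 where there is no reading), "fx", "fy", "cx", "cy" (pixels), "R" (3x3) and "t" (3): a world point X has camera coordinates R X + t. Camera axes: x right, y down, z forward; pixel columns grow to the right and rows downward; lengths in m; the calibration is good to about 2 mm. A picture is of the moment at which its call begins.
- r.sign_off(): hands the job in; it is judged then, once.
The state is a dict: "t": time; "joint_positions": joint angles; "qvel": joint speeds; "joint_torque": joint torques, N m; "position": TCP position; "tool_rot": TCP orientation; "contact_force": force on the tool from outside, world axes, zero at the start; "moment": the same for the moment, N m; "finger_gap": opening from 0.0 (shut) to 1.0 (fully open); "finger_force": force on a finger pad.
Only numpy, scipy, OpenCV 4.12 (cv2) and the standard library are available. Lean on these libraries where they do the work, as an engineer would, in place of code of your own. Each camera call takes 0.05 s, during which the arm holds its last target. There are 200 camera calls.

## Task

Get the benchtop dust extractor ready for cleaning: first slide its long air-gate grip all the way along its slot, under the carry handle and past the spring catch, until it rests at the far end stop. Then push the nozzle down over the round spigot until its socket sits flat on the housing before you let it go. Do not shove the extractor about and leave the other things on the table alone.

Things in the scene. Friction and masses are not known exactly. Their poses are not given: they have to be found in the camera images.
- unit: Dust extractor: low grey box, loose on four feet, 5 kg, 240 (x) x 300 (y) x 90 mm high. Origin at the centre of its underside; x, y along its sides, z up. In its frame the grip's slot runs along y at x = -50 mm, from y = -125 to 125; the spigot stands at x = 65, y = -85; the carry handle bridges the slot at y = 0.
- gate (a joint): Slide of the air-gate grip along the unit's +y, in m: 0 = shut (grip wholly on the -y side of the handle), 0.130 = open, at the end stop (grip wholly on the +y side). Friction about 2 N; a hidden spring catch resists with 6 to 10 N from 0.107 to 0.118 and pushes the grip back if it is let go there; beyond, the grip snaps towards the stop.
- gate_rear (a point): Centre of the top edge of the grip's -y end. The grip is a black ribbed bar 100 mm long (unit y), 18 mm wide (unit x), its top 26 mm above the housing's top. Axes as the unit's.
- gate_front (a point): Centre of the top edge of the grip's +y end (the leading end, 100 mm from gate_rear). Axes as the unit's.
- handle (a point): Centre of the underside of the steel carry handle's bar, over the slot. The bar is 24 mm wide (unit y) and 124 mm long (unit x), its underside 34 mm and its top 50 mm above the housing's top, on posts at x = -105 and 5 mm of the unit's frame. The grip passes beneath it, fingers do not. Axes as the unit's.
- spigot (a point): Foot of the upright aluminium spigot, on its axis at the level of the housing's top (90 mm above the table). The spigot is 40 mm in diameter and 45 mm tall, tapering to 30 mm over its last 8 mm.
- nozzle: Rigid grey suction nozzle, 160 g, upright on the table left or right of the unit: below, a round socket 53 mm outside, 55 mm long, bore 43 mm, 55 mm deep, open below; above it a shoulder up to 68 mm, then a pipe 34 mm in diameter up to 125 mm, to be gripped. Origin at the centre of the socket's lower rim, z up along the pipe.
- jar: Bystander: amber jar 68 mm in diameter, 105 mm tall, standing on the other side of the unit. Origin under its centre.
- brush: Bystander: brush 190 mm long, lying on the table to the left of the unit. Origin at its middle.
- candlestick: Bystander: brass candlestick, 90 mm foot, 120 mm tall. Origin under its centre.
- hammer: Bystander: hammer 240 mm long, lying on the table. Origin at its middle.
Things that resemble listed ones, but are neither listed nor needed, are in the scene too. What is shaped like the nozzle but blue or purple is not meant.

How it is judged:
By the outcome, as a careful person would: the job done as asked, in the order asked, and still so for the second after the job is handed in, with the robot touching nothing.
It also fails if it takes over 64 s, if anything falls off the work surface, if the arm or the gripper's body presses on something with over 40 N, if the wrist force passes 120 N, or if a joint passes its speed limit or range.

## Working session

There is one attempt and no reset: what is moved stays moved. The work goes in short steps, Python scripts to look and compute and a shell command to move; the robot and the scene stay as the last step left them, time stands still between calls to the robot, and variables do not carry over. Pictures are saved under pics/ and viewed, at most 10 in all, crops included, and the job is handed in when it is done.

```bash
mkdir -p pics
cat > h.py <<'E'
import numpy as np, cv2, pickle
from plant import r
def grab(n):
    c=r.read_camera(n); pickle.dump(c,open(f'pics/{n}.pkl','wb')); return c
def cloud(c):
    v,u=np.mgrid[0:480,0:640]; z=c['z_map']
    P=np.stack([(u-c['cx'])/c['fx']*z,(v-c['cy'])/c['fy']*z,z],-1)
    return (P-np.array(c['t']))@np.array(c['R'])   # R^T (P-t)
def onplane(c,u,v,h):
    R=np.array(c['R']);t=np.array(c['t']);o=-R.T@t
    d=R.T@np.array([(u-c['cx'])/c['fx'],(v-c['cy'])/c['fy'],1]); return o+d*(h-o[2])/d[2]
def proj(c,X):
    p=np.array(c['R'])@np.array(X)+np.array(c['t']); return p[0]/p[2]*c['fx']+c['cx'],p[1]/p[2]*c['fy']+c['cy']
E
python3 - <<'E'
from h import *
for n in('top','scene'):
    c=grab(n); cv2.imwrite(f'pics/{n}0.png',c['img']); print(n,c['fx'],-np.array(c['R']).T@np.array(c['t']))
print(r.sense())
E
```

```text
top 539.3295463539704 [0.36434239 0.01948546 1.32598785]
scene 589.0449832029963 [1.23166639 0.34808739 1.36423053]
{'t': 0.1, 'joint_positions': array([-1.40270887e+00,  9.18258005e-02,  1.23179640e+00,  3.27869777e-06,
        1.81982966e+00, -5.67176804e-02]), 'qvel': array([ 0.0014424 , -0.00096465, -0.00160789, -0.00142746, -0.00025497,
        0.0011531 ]), 'joint_torque': array([ 1.51693141e-03, -4.60218465e+01, -4.19220293e+01, -6.11429277e-05,
        1.06805799e-02,  4.27046814e-06]), 'position': array([ 0.13369811, -0.58466542,  0.24422118]), 'tool_rot': array([ 9.93689005e-01,  1.12166379e-01, -5.01513923e-05, -9.28250415e-04]), 'contact_force': array([-0.1698808 ,  0.37455338,  0.48845886]), 'moment': array([ 0.00265985, -0.01996686, -0.01489733]), 'finger_force': 0.0, 'finger_gap': 0.9979868148739055}
```

View pics/top0.png

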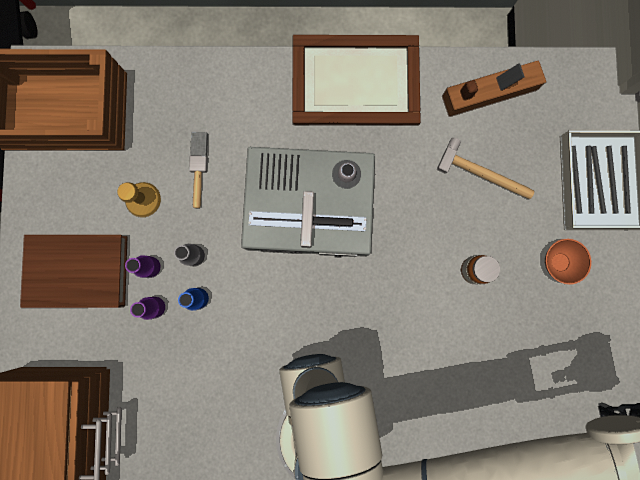

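View pics/scene0.png

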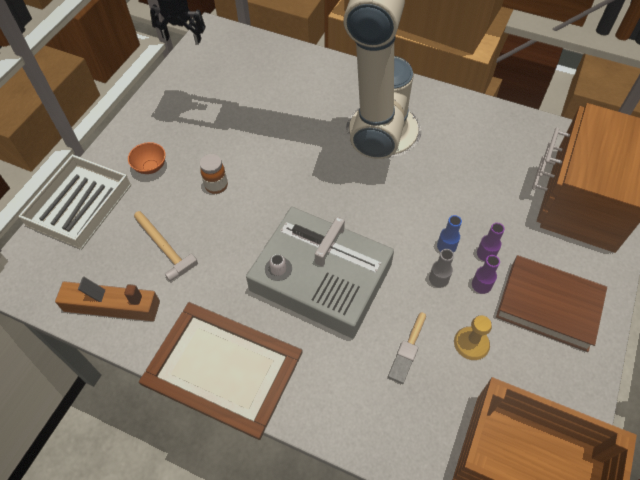

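Candidates for the nozzle in the top view are grey (190,255), purple (143,266) and (149,307), and blue (194,299). By the description I choose the grey one. The unit is at (310,200) with the spigot at (346,173). The black grip at (333,222) is right of the handle bar (308,218), i.e. on the -y side, so the gate is shut.

```bash
cat > m.py <<'E'
from h import *
c=pickle.load(open('pics/top.pkl','rb')); P=cloud(c)
H=P[...,2]
def reg(u0,u1,v0,v1,lo,hi):
    m=np.zeros(H.shape,bool); m[v0:v1,u0:u1]=1; return m&(H>lo)&(H<hi)
m=reg(225,395,135,265,.08,.096); q=P[m]; print('unit top z',np.median(q[:,2]))
rc=cv2.minAreaRect(q[:,:2].astype(np.float32)); print('unit rect',rc)
m=reg(225,395,135,265,.13,.15); 
for nm,mm in (('handle',reg(290,325,180,255,.132,.15)),('spig',reg(325,370,150,195,.128,.145)),('grip',reg(312,362,210,235,.108,.124))):
    q=P[mm]; print(nm,len(q),q.mean(0),cv2.minAreaRect(q[:,:2].astype(np.float32)))
for nm,b in (('grey',(165,212,235,275)),('p1',(122,165,250,285)),('p2',(125,170,290,325)),('blue',(175,215,283,315)),('jar',(450,505,245,290)),('candle',(110,165,170,220))):
    q=P[reg(*b,.1,.14)]; 
    if len(q): print(nm,len(q),q.mean(0), (q.min(0)+q.max(0))/2, q[:,2].max(), np.ptp(q,0))
b=c['img'][125:330,110:410]; cv2.imwrite('pics/crop1.png',cv2.resize(b,None,fx=2.6,fy=2.6,interpolation=2))
E
python3 m.py
```

```text
unit top z 0.08860976069405027
unit rect ((0.5611016154289246, 0.03951812535524368), (0.29984357953071594, 0.24250079691410065), 86.90544128417969)
handle 591 [0.51145055 0.04177847 0.13807925] ((0.5119410753250122, 0.041842613369226456), (0.023865845054388046, 0.12413736432790756), 86.87162017822266)
spig 195 [ 0.62107427 -0.04888916  0.13312192] ((0.6219296455383301, -0.04946041852235794), (0.033853210508823395, 0.036508746445178986), 47.730220794677734)
grip 329 [ 0.50838371 -0.0154717   0.11417902] ((0.5088158845901489, -0.015417907387018204), (0.0910857543349266, 0.019172105938196182), 86.60453796386719)
grey 215 [0.43702862 0.31964904 0.12208335] [0.43740188 0.32097983 0.11504086] 0.1299329770751665 [0.03364713 0.03330958 0.02978423]
p1 234 [0.40929399 0.42623515 0.12157094] [0.41010119 0.42862991 0.11677947] 0.1328208335851732 [0.0321239  0.03537652 0.03208273]
p2 236 [0.31217476 0.41199337 0.12159505] [0.31167653 0.41369923 0.11486813] 0.12956397714233123 [0.03294943 0.03505335 0.02939169]
blue 217 [0.33309291 0.30808354 0.1223116 ] [0.33334109 0.30941631 0.11537462] 0.13045546180735265 [0.0329618  0.03364074 0.03016167]
jar 489 [ 0.40104473 -0.36543177  0.10375515] [ 0.40148176 -0.36520481  0.10533252] 0.11065559542807997 [0.0568154  0.05853764 0.01064616]
candle 343 [0.57464487 0.44760052 0.11672429] [0.57656993 0.44921392 0.11309109] 0.12558125939594741 [0.04666776 0.04524778 0.02498035]
```

View pics/crop1.png

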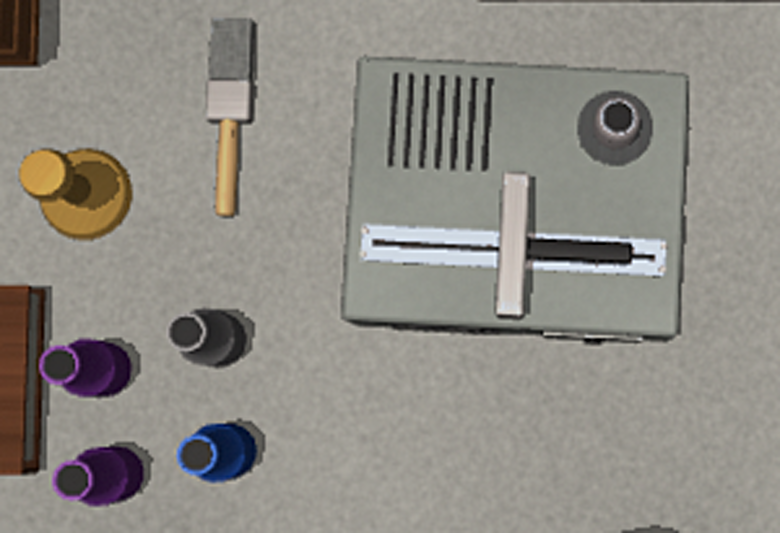

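The crop confirms the grey nozzle (crop pixel 188,333), well apart from its blue and purple lookalikes. The unit is yawed about -3.1°. I'll hover over the rear of the grip with the jaw line along unit x.

```bash
python3 -m creep '{"translation":[[372,537,0],[372,537,0],[372,537,0],[372,537,0],[372,537,0],[372,537,0],[372,537,0],[372,537,0],[372,537,0],[372,537,0],[372,537,0],[372,537,0],[372,537,0],[372,537,0]],"dr":[[0,0,1.293],[0,0,1.293],[0,0,1.293],[0,0,1.293],[0,0,1.293],[0,0,1.293],[0,0,1.293],[0,0,1.293],[0,0,1.293],[0,0,1.293],[0,0,1.293],[0,0,1.293],[0,0,1.293],[0,0,1.293]]}' 0.1 30
python3 - <<'E'
from h import *
c=grab('wrist'); cv2.imwrite('pics/w1.png',c['img']); print(-np.array(c['R']).T@np.array(c['t'])); print(r.sense()['tool_rot'])
E
```

```text
t: 1.85
position: [0.5053, -0.049, 0.2454]
tool_rot: [0.726, 0.687, -0.0, 0.0]
contact_force: [-0.0, -0.1, -0.0]
finger_gap: 0.552
finger_force: 0.0
[0.50884294 0.0176244  0.37359473]
[7.26225688e-01 6.87456341e-01 2.99340152e-05 1.68463426e-04]
```

View pics/w1.png

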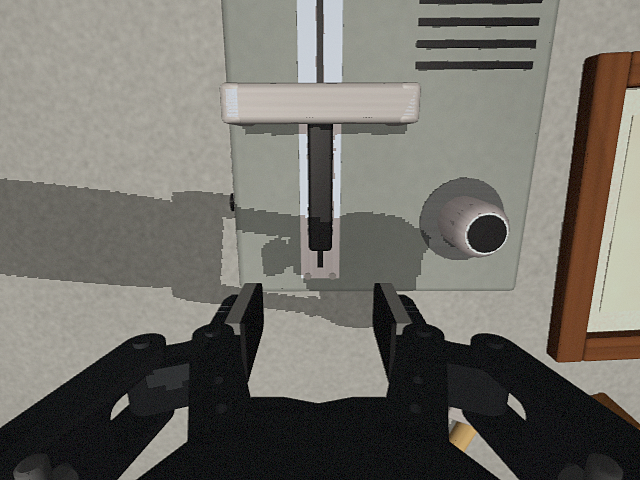

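The wrist view shows the grip with its rear end at (320,250), the handle bar across (320,103), and the spigot top at (487,233). All are well clear.

```bash
cat > w.py <<'E'
from h import *
c=pickle.load(open('pics/wrist.pkl','rb'))
U=np.array([.5611,.0395]);a=np.radians(-3.1);R=np.array([[np.cos(a),-np.sin(a)],[np.sin(a),np.cos(a)]])
def s(n,u,v,h): p=onplane(c,u,v,h); print(n,p[:2].round(4),'unit',((p[:2]-U)@R*1e3).round(1))
g=c['img'].max(2); row=g[150:235,300:342]<90
print('grip cols',[(300+np.flatnonzero(x)[[0,-1]]).tolist() for x in row[::20] if x.any()])
s('rear',320,251,.116); s('gripmid',320,190,.116); s('handleR',320,123,.124)
s('slotend',320,278,.09)
P=cloud(c); m=(P[...,2]>.130)&(P[...,2]<.15); m[:,:425]=0; m[:190]=0; m[270:]=0
u,v=np.nonzero(m)[::-1]; print(len(u)); (cx,cy),rad=cv2.minEnclosingCircle(np.stack([u,v],1).astype(np.float32)); print(cx,cy,rad); s('spigtop',cx,cy,.134); s('black',487,233,.135)
E
python3 w.py
```

```text
grip cols [[308, 332], [308, 332], [309, 331], [308, 331], [308, 332]]
rear [ 0.5059 -0.0631] unit [ -49.6 -105.4]
gripmid [ 0.5084 -0.0171] unit [-49.6 -59.3]
handleR [0.5108 0.0285] unit [-49.6 -13.7]
slotend [ 0.5043 -0.0952] unit [ -49.5 -137.6]
1901
482.93304443359375 231.3430938720703 26.751638412475586
spigtop [ 0.6194 -0.0495] unit [ 63.1 -85.7]
black [ 0.6218 -0.0506] unit [ 65.5 -86.6]
```

```bash
python3 -m creep '{"translation":[[1,1,-50],[1,1,-100],[1,1,-134],[1,1,-134],[1,1,-134]],"dr":[[0,0,0],[0,0,0],[0,0,0],[0,0,0],[0,0,0]]}' 0.1 30
python3 -m creep '{"translation":[[0,0,0],[0,0,0],[0,0,0],[0,0,0],[0,0,0],[0,0,0]],"dr":[[0,0,0],[0,0,0],[0,0,0],[0,0,0],[0,0,0],[0,0,0]]}' -1 30
```

```text
t: 2.52
position: [0.5074, -0.0475, 0.1133]
tool_rot: [0.726, 0.688, 0.001, 0.001]
contact_force: [1.1, -0.6, 0.7]
finger_gap: 0.547
finger_force: 0.0
t: 3.28
position: [0.5071, -0.0471, 0.1135]
tool_rot: [0.726, 0.688, 0.0, 0.001]
contact_force: [-4.0, 0.7, 5.8]
finger_gap: 0.2
finger_force: 33.1
```

```bash
python3 -m creep '{"translation":[[0.5,10,0],[1.1,20,0],[1.6,30,0],[2.2,40,0],[2.7,50,0],[3.2,59,0],[3.2,59,0],[3.2,59,0]],"dr":[[0,0,0],[0,0,0],[0,0,0],[0,0,0],[0,0,0],[0,0,0],[0,0,0],[0,0,0]]}'
python3 - <<'E'
from h import *
c=grab('wrist'); cv2.imwrite('pics/w2.png',c['img'])
E
```

```text
t: 4.28
position: [0.5102, 0.0128, 0.1135]
tool_rot: [0.725, 0.688, 0.001, 0.0]
contact_force: [-3.7, 2.0, 5.9]
finger_gap: 0.199
finger_force: 33.2
```

View pics/w2.png

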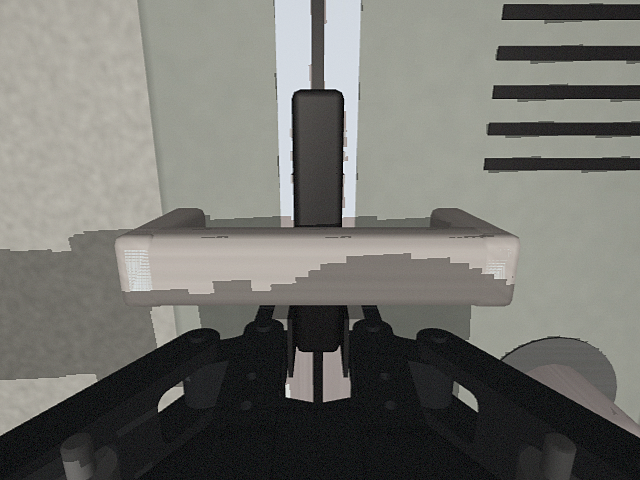

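The grip has come through: its leading end is at (318,92), with the handle bar at v≈270. Next I'll locate the front end.

```bash
cat >> h.py <<'E'
U=np.array([.5611,.0395]);_a=np.radians(-3.1);R2=np.array([[np.cos(_a),-np.sin(_a)],[np.sin(_a),np.cos(_a)]])
def s(c,n,u,v,h): p=onplane(c,u,v,h); print(n,p[:2].round(4),'unit',((p[:2]-U)@R2*1e3).round(1))
E
python3 - <<'E'
from h import *
c=pickle.load(open('pics/wrist.pkl','rb'))
s(c,'front',318,91,.116); s(c,'rear',320,351,.116); s(c,'barfar',318,235,.14);s(c,'barnear',318,304,.14)
E
```

```text
front [0.5145 0.0949] unit [-49.6  52.8]
rear [ 0.5101 -0.0018] unit [-48.7 -44. ]
barfar [0.5121 0.0524] unit [-49.6  10.3]
barnear [0.511  0.0303] unit [-49.6 -11.9]
```

```bash
python3 -m creep '{"translation":[[0,0,0],[0,0,0],[0,0,0],[0,0,50],[0,0,90],[4,69,90],[4,69,90],[4,69,90],[4,69,50],[4,69,0],[4,69,0],[4,69,0]],"dr":[[0,0,0],[0,0,0],[0,0,0],[0,0,0],[0,0,0],[0,0,0],[0,0,0],[0,0,0],[0,0,0],[0,0,0],[0,0,0],[0,0,0]]}' 0.1 40
python3 -m creep '{"translation":[[0,0,0],[0,0,0],[0,0,0],[0,0,0],[0,0,0],[0,0,0]],"dr":[[0,0,0],[0,0,0],[0,0,0],[0,0,0],[0,0,0],[0,0,0]]}' -1 40
```

```text
t: 5.82
position: [0.5146, 0.0804, 0.113]
tool_rot: [0.726, 0.688, 0.001, 0.001]
contact_force: [-0.5, 0.3, 1.2]
finger_gap: 0.55
finger_force: 0.0
t: 6.58
position: [0.5139, 0.0812, 0.1141]
tool_rot: [0.725, 0.688, 0.0, 0.0]
contact_force: [-6.3, -0.4, 8.0]
finger_gap: 0.199
finger_force: 41.5
```

```bash
python3 -m creep '{"translation":[[0.5,8,0],[0.9,16,0],[1.3,24,0],[1.7,32,0],[2.2,40,0],[2.6,48,0],[3,54,0],[3,54,0],[3,54,0]],"dr":[[0,0,0],[0,0,0],[0,0,0],[0,0,0],[0,0,0],[0,0,0],[0,0,0],[0,0,0],[0,0,0]]}'
python3 -m creep '{"translation":[[0.1,2,0],[0.2,4,0],[0.2,4,0]],"dr":[[0,0,0],[0,0,0],[0,0,0]]}'
python3 -c "
from h import *
c=grab('top');cv2.imwrite('pics/t2.png',cv2.resize(c['img'][130:270,220:420],None,fx=3,fy=3))"
```

```text
t: 7.7
position: [0.5168, 0.1372, 0.1142]
tool_rot: [0.725, 0.689, 0.002, -0.001]
contact_force: [-6.3, 6.4, 7.0]
finger_gap: 0.197
finger_force: 41.4
t: 8.07
position: [0.5169, 0.1395, 0.114]
tool_rot: [0.725, 0.688, 0.0, 0.0]
contact_force: [-6.7, -0.6, 7.3]
finger_gap: 0.197
finger_force: 41.5
```

View pics/t2.png

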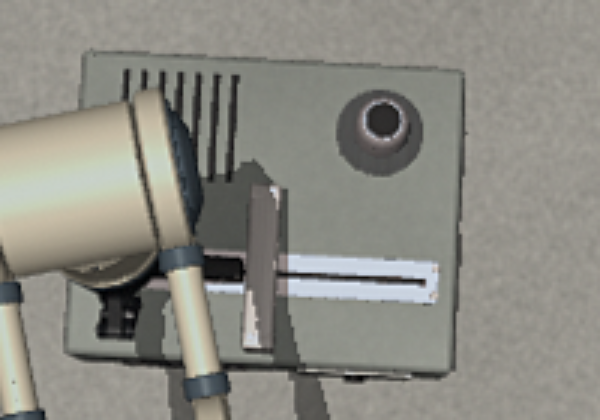

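The top crop shows the slot empty on the -y side, and the grip's tail just clears the handle at crop pixel (243,267). The pull force has dropped, so the catch is passed. I'll feel for the stop.

```bash
python3 -m creep '{"translation":[[0.1,2,0],[0.2,4,0],[0.2,4,0]],"dr":[[0,0,0],[0,0,0],[0,0,0]]}'
python3 -m creep '{"translation":[[0.1,2,0],[0.2,4,0],[0.2,4,0]],"dr":[[0,0,0],[0,0,0],[0,0,0]]}'
```

```text
t: 8.5
position: [0.517, 0.1403, 0.1139]
tool_rot: [0.726, 0.688, -0.002, 0.002]
contact_force: [-8.8, -12.2, 10.0]
finger_gap: 0.2
finger_force: 41.7
t: 8.88
position: [0.5171, 0.1405, 0.1138]
tool_rot: [0.727, 0.687, -0.005, 0.004]
contact_force: [-9.8, -24.8, 11.6]
finger_gap: 0.197
finger_force: 41.9
```

The grip is against the stop: y holds at 0.1405 while the reaction rises. I'll relax the push, release and lift, then go above the nozzle.

```bash
python3 -m creep '{"translation":[[-0.3,-6,0],[-0.3,-6,0]],"dr":[[0,0,0],[0,0,0]]}'
python3 -m creep '{"translation":[[0,0,0],[0,0,0],[0,0,0],[0,0,40],[0,0,90],[0,0,130],[0,0,130]],"dr":[[0,0,0],[0,0,0],[0,0,0],[0,0,0],[0,0,0],[0,0,0],[0,0,0]]}' 0.2
python3 - <<'E'
from h import *
c=grab('wrist'); cv2.imwrite('pics/w3.png',c['img']); print(r.sense()['contact_force'])
E
```

```text
t: 9.12
position: [0.517, 0.1401, 0.114]
tool_rot: [0.726, 0.688, -0.0, 0.0]
contact_force: [-6.7, -4.9, 8.1]
finger_gap: 0.203
finger_force: 41.5
t: 10.0
position: [0.5186, 0.1415, 0.2459]
tool_rot: [0.725, 0.688, 0.003, 0.002]
contact_force: [0.8, -0.0, -0.8]
finger_gap: 0.601
finger_force: 0.0
[ 1.49796458 -0.05922314 -0.50677095]
```

View pics/w3.png

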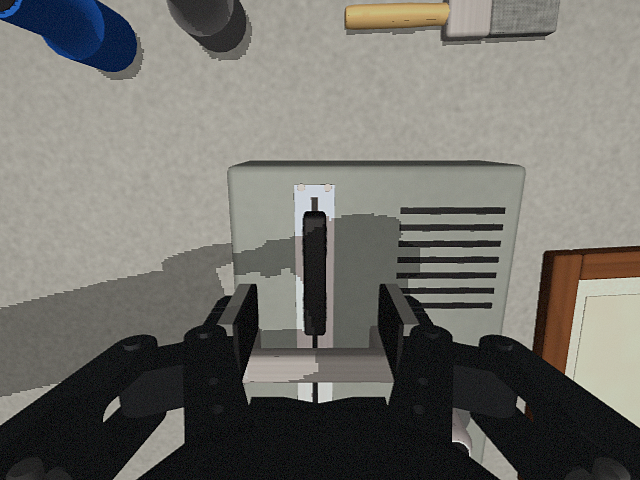

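The grip now lies wholly beyond the handle, with its front at (314,211) and its rear at (314,335). I'll compute its position and move above the nozzle.

```bash
python3 - <<'E'
from h import *
c=pickle.load(open('pics/wrist.pkl','rb'))
s(c,'front',314,211,.116); s(c,'rear',314,335,.116); s(c,'plate end',315,184,.09)
E
python3 -m creep '{"translation":[[-81,179,0],[-81,179,0],[-81,179,0],[-81,179,0],[-81,179,0],[-81,179,0],[-81,179,0],[-81,179,0]],"dr":[[0,0,0.838],[0,0,0.838],[0,0,0.838],[0,0,0.838],[0,0,0.838],[0,0,0.838],[0,0,0.838],[0,0,0.838]]}' 0.5
python3 - <<'E'
from h import *
c=grab('wrist'); cv2.imwrite('pics/w4.png',c['img'])
P=cloud(c);g=c['img'].astype(int); m=(P[...,2]>.118)&(P[...,2]<.135)
n,l,st,ce=cv2.connectedComponentsWithStats(m.astype(np.uint8))
for i in range(1,n):
    if st[i,4]>100: q=P[l==i]; print(st[i],q.mean(0).round(4),((q.min(0)+q.max(0))/2).round(4),np.median(g[l==i],0))
c=grab('top');P=cloud(c)
m=(P[...,2]>.08)&(P[...,2]<.096);m[:135]=0;m[265:]=0;m[:,:225]=0;m[:,395:]=0
print(cv2.minAreaRect(P[m][:,:2].astype(np.float32)))
m=(P[...,2]>.108)&(P[...,2]<.124);m[:205]=0;m[240:]=0;m[:,:245]=0;m[:,315:]=0
q=(P[m][:,:2]-U)@R2;print('grip unit',q.min(0),q.max(0))
m=(P[...,2]>.128)&(P[...,2]<.145);m[:150]=0;m[195:]=0;m[:,:325]=0;m[:,370:]=0;print('spig',P[m].mean(0))
E
```

```text
front [0.5174 0.1584] unit [-50.1 116.4]
rear [0.5116 0.0567] unit [-50.4  14.5]
plate end [0.5191 0.1751] unit [-49.3 133.1]
t: 11.05
position: [0.4364, 0.3197, 0.2409]
tool_rot: [0.384, 0.923, -0.0, -0.0]
contact_force: [-0.1, 0.1, -0.3]
finger_gap: 0.752
finger_force: 0.0
[255   0  53  24 917] [0.3193 0.4055 0.1243] [0.3162 0.4084 0.1229] [66. 67. 70.]
[ 379   65   55   58 2414] [0.4082 0.4268 0.1249] [0.4084 0.4272 0.1228] [66. 68. 70.]
[ 169  116   54   53 2215] [0.3323 0.3091 0.1248] [0.3318 0.3084 0.1228] [56. 56. 56.]
[ 295  213   48   48 1770] [0.4358 0.3205 0.1248] [0.4364 0.32   0.1226] [51. 52. 54.]
[ 550  217   57   54 2277] [0.5744 0.4488 0.1194] [0.5748 0.4485 0.1198] [ 60. 152. 188.]
[103 455  32  25 389] [0.4583 0.0543 0.1273] [0.4626 0.0535 0.1265] [69. 73. 77.]
((0.5618838667869568, 0.039470233023166656), (0.3002421259880066, 0.2404293417930603), 87.05611419677734)
grip unit [-0.05913955  0.01485216] [-0.03999224  0.11455054]
spig [ 0.62117708 -0.04868414  0.13364047]
```

View pics/w4.png

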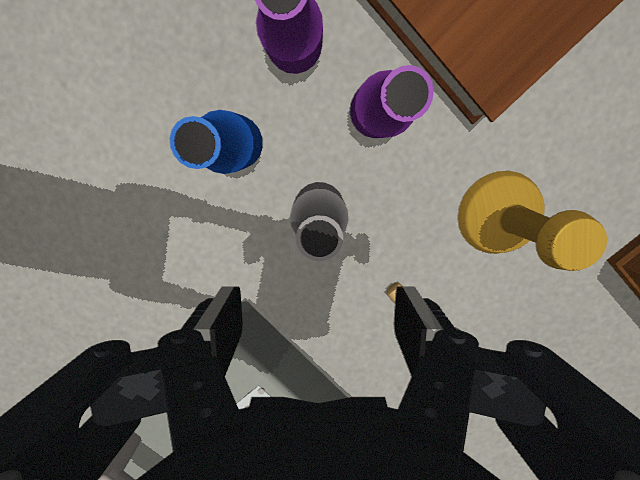

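The grey nozzle's pipe top at (319,238) lies midway between the jaws at (215,330) and (418,330), and the jaws are clear of the neighbours. From the top view the unit has not moved, and the grip spans 15 to 115 mm, so the gate is open. I'll descend and grip.

```bash
python3 -m creep '{"translation":[[0,0.5,-45],[0,0.5,-90],[0,0.5,-130],[0,0.5,-147],[0,0.5,-147],[0,0.5,-147]],"dr":[[0,0,0],[0,0,0],[0,0,0],[0,0,0],[0,0,0],[0,0,0]]}'
python3 -m creep '{"translation":[[0,0,0],[0,0,0],[0,0,0],[0,0,0],[0,0,0],[0,0,0],[0,0,0]],"dr":[[0,0,0],[0,0,0],[0,0,0],[0,0,0],[0,0,0],[0,0,0],[0,0,0]]}' -1 60
python3 -m creep '{"translation":[[0,0,40],[0,0,100],[0,0,160],[0,0,160],[0,0,160]],"dr":[[0,0,0],[0,0,0],[0,0,0],[0,0,0],[0,0,0]]}'
```

```text
t: 11.9
position: [0.4372, 0.3212, 0.0966]
tool_rot: [0.383, 0.924, 0.001, 0.001]
contact_force: [1.0, 0.7, 0.7]
finger_gap: 0.746
finger_force: 0.0
t: 12.78
position: [0.4369, 0.3209, 0.096]
tool_rot: [0.383, 0.924, 0.001, 0.001]
contact_force: [-0.6, -0.9, 6.4]
finger_gap: 0.384
finger_force: 59.4
t: 13.4
position: [0.4361, 0.3205, 0.2531]
tool_rot: [0.383, 0.924, -0.001, -0.0]
contact_force: [0.5, -0.1, -2.9]
finger_gap: 0.385
finger_force: 60.3
```

```bash
python3 -m creep '{"translation":[[20,-40,10],[40,-80,10],[60,-120,10],[80,-160,10],[100,-200,10],[120,-240,10],[140,-280,10],[160,-320,10],[178,-355,10],[185,-369,10],[185,-369,10],[185,-369,10]],"dr":[[0,0,0],[0,0,0],[0,0,0],[0,0,0],[0,0,0],[0,0,0],[0,0,0],[0,0,0],[0,0,0],[0,0,0],[0,0,0],[0,0,0]]}'
python3 - <<'E'
from h import *
c=grab('scene'); 
u,v=proj(c,[.6215,-.049,.16]);u=int(u);v=int(v);print(u,v)
x0,y0=max(u-75,0),max(v-75,0);print(x0,y0)
cv2.imwrite('pics/s3.png',cv2.resize(c['img'][y0:y0+150,x0:x0+180],None,fx=4,fy=4,interpolation=2))
E
```

```text
t: 14.9
position: [0.6208, -0.0472, 0.2636]
tool_rot: [0.382, 0.924, 0.0, -0.001]
contact_force: [0.1, -1.1, -1.6]
finger_gap: 0.383
finger_force: 60.3
277 255
202 180
```

View pics/s3.png

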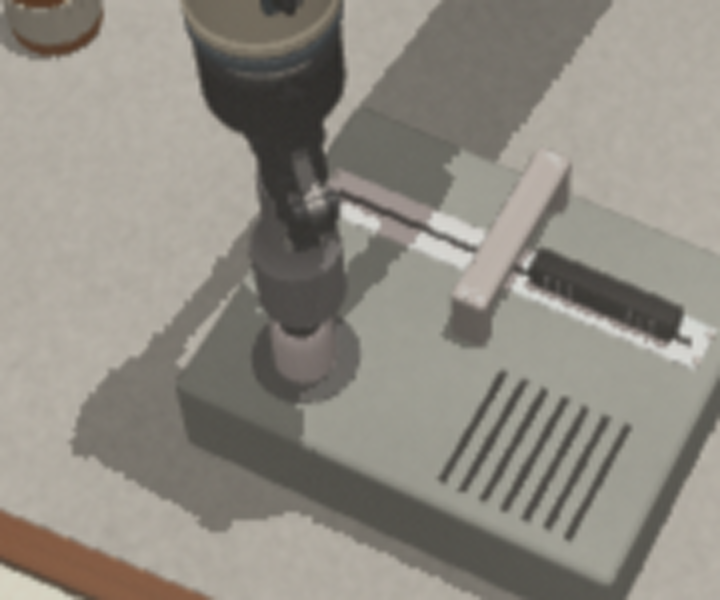

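The scene crop shows the nozzle's socket at crop (300,275) hanging over the spigot at crop (303,350), aligned. The grip sits beyond the handle. I'll lower in stages and watch the force.

```bash
python3 -m creep '{"translation":[[0.7,-1.5,0],[0.7,-1.5,-15],[0.7,-1.5,-28],[0.7,-1.5,-34],[0.7,-1.5,-40],[0.7,-1.5,-40],[0.7,-1.5,-40]],"dr":[[0,0,0],[0,0,0],[0,0,0],[0,0,0],[0,0,0],[0,0,0],[0,0,0]]}'
python3 -c "
from plant import r
s=r.sense();print(s['position'],s['contact_force'],s['moment'])"
```

```text
t: 15.82
position: [0.6221, -0.05, 0.2248]
tool_rot: [0.383, 0.924, 0.0, 0.0]
contact_force: [0.1, -0.3, -1.9]
finger_gap: 0.382
finger_force: 60.3
[ 0.62208718 -0.04996893  0.22480348] [ 0.07304463 -0.32316054 -1.92503958] [-0.04304246 -0.00524089 -0.00923936]
```

```bash
python3 -m creep '{"translation":[[0,0.5,-4],[0,0.5,-8],[0,0.5,-12],[0,0.5,-12]],"dr":[[0,0,0],[0,0,0],[0,0,0],[0,0,0]]}'
python3 -m creep '{"translation":[[0,0,-4],[0,0,-8],[0,0,-12],[0,0,-16],[0,0,-20],[0,0,-20]],"dr":[[0,0,0],[0,0,0],[0,0,0],[0,0,0],[0,0,0],[0,0,0]]}'
```

```text
t: 16.32
position: [0.6217, -0.0494, 0.2115]
tool_rot: [0.383, 0.924, -0.0, -0.001]
contact_force: [-0.1, -0.6, -1.8]
finger_gap: 0.383
finger_force: 60.3
t: 17.08
position: [0.6218, -0.0494, 0.1917]
tool_rot: [0.383, 0.924, -0.0, -0.0]
contact_force: [0.6, 0.2, -3.0]
finger_gap: 0.385
finger_force: 60.3
```

Free so far, and seating is expected at about 0.186. I'll push gently until the force rises.

```bash
python3 -m creep '{"translation":[[0,0,-2],[0,0,-4],[0,0,-6],[0,0,-6]],"dr":[[0,0,0],[0,0,0],[0,0,0],[0,0,0]]}'
python3 -m creep '{"translation":[[0,0,-1],[0,0,-2],[0,0,-2]],"dr":[[0,0,0],[0,0,0],[0,0,0]]}'
```

```text
t: 17.58
position: [0.6219, -0.0494, 0.1863]
tool_rot: [0.383, 0.924, -0.0, 0.0]
contact_force: [0.6, 0.1, -2.0]
finger_gap: 0.382
finger_force: 60.5
t: 17.95
position: [0.622, -0.0495, 0.186]
tool_rot: [0.383, 0.924, 0.0, 0.001]
contact_force: [-2.6, 0.3, 5.2]
finger_gap: 0.384
finger_force: 60.7
```

```bash
python3 -m creep '{"translation":[[0,0,-1],[0,0,-2],[0,0,-3],[0,0,-3]],"dr":[[0,0,0],[0,0,0],[0,0,0],[0,0,0]]}'
```

```text
t: 18.45
position: [0.6221, -0.0497, 0.1859]
tool_rot: [0.383, 0.924, 0.0, 0.002]
contact_force: [-6.7, -0.3, 14.5]
finger_gap: 0.385
finger_force: 61.7
```

It is seated: z holds at 0.186, as predicted, while the force rises to 14 N. I'll relax, release and retreat straight up.

```bash
python3 -m creep '{"translation":[[0,0,3],[0,0,3]],"dr":[[0,0,0],[0,0,0]]}'
python3 -m creep '{"translation":[[0,0,0],[0,0,0],[0,0,0],[0,0,0],[0,0,20],[0,0,50],[0,0,90],[0,0,120],[-60,-50,120],[-120,-100,120],[-150,-150,120],[-150,-200,120],[-150,-200,120]],"dr":[[0,0,0],[0,0,0],[0,0,0],[0,0,0],[0,0,0],[0,0,0],[0,0,0],[0,0,0],[0,0,0],[0,0,0],[0,0,0],[0,0,0],[0,0,0]]}' 0.5
python3 - <<'E'
from h import *
c=grab('top');P=cloud(c)
cv2.imwrite('pics/t5.png',cv2.resize(c['img'][120:320,110:420],None,fx=2.5,fy=2.5))
m=(P[...,2]>.08)&(P[...,2]<.096);m[:135]=0;m[265:]=0;m[:,:225]=0;m[:,395:]=0
print(cv2.minAreaRect(P[m][:,:2].astype(np.float32)))
m=(P[...,2]>.108)&(P[...,2]<.124);m[:205]=0;m[240:]=0;m[:,:245]=0;m[:,315:]=0
q=(P[m][:,:2]-U)@R2;print('grip unit',q.min(0),q.max(0))
m=(P[...,2]>.2);m[:140]=0;m[195:]=0;m[:,:325]=0;m[:,375:]=0;q=P[m];print('nozzle top',q.mean(0),q.max(0))
E
```

```text
t: 18.7
position: [0.6222, -0.0496, 0.186]
tool_rot: [0.383, 0.924, 0.0, 0.001]
contact_force: [-3.5, -0.8, 7.4]
finger_gap: 0.387
finger_force: 61.0
t: 20.32
position: [0.4705, -0.2525, 0.3059]
tool_rot: [0.385, 0.923, -0.001, 0.001]
contact_force: [-1.1, -0.1, -0.9]
finger_gap: 0.751
finger_force: 0.0
((0.5619850158691406, 0.039428070187568665), (0.3003980219364166, 0.2403813898563385), 86.96442413330078)
grip unit [-0.05918255  0.0147433 ] [-0.03979978  0.11430819]
nozzle top [ 0.60417471 -0.04400658  0.28850147] [0.63966604 0.01948546 1.32598785]
```

View pics/t5.png

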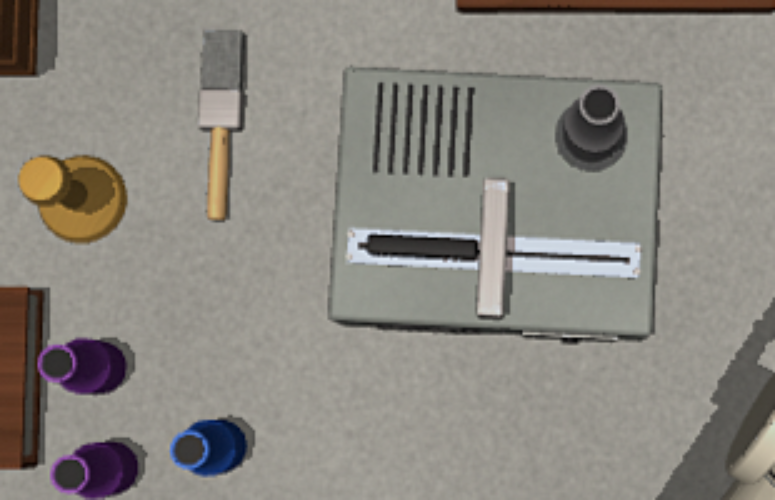

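The picture shows the nozzle on the spigot (598,105), the grip at the far end of its slot (420,245), and the bystanders untouched. I'll check the nozzle's height and hand in.

Run:
```python
from h import *
c=pickle.load(open('pics/top.pkl','rb'));P=cloud(c)
m=(P[...,2]>.195)&(P[...,2]<.25);m[:140]=0;m[195:]=0;m[:,:325]=0;m[:,375:]=0;q=P[m];z=q[:,2];print(len(q),q.mean(0),np.percentile(z,[50,90,98]))
if np.percentile(z,90)<.2185: print(r.sign_off())
```

```text
230 [ 0.62119621 -0.04843344  0.21238312] [0.21340948 0.2165509  0.21846012]
the job is handed in; nothing more can be done
None
```

The job is handed in: the air-gate grip is at its far end stop, the nozzle sits flat on the housing over the spigot, and the extractor did not measurably move (about 20 s of the 64 s used).

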